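Clear the fudge board and line the blade up for the next cut

TASK

Draw the bench scraper out of its stand and wipe all five fudge offcuts off the chopping board into the flowered tray with its blade; keep your fingers off the fudge. Then carry the scraper over the row of jars without disturbing them, and lower its blade into the two slots of the wooden cutting box until the edge hangs about a centimetre above the fudge bar, so that I can check where the cut will fall: blade upright, its middle over the middle of the box, touching neither the box nor the bar. Never touch the bar with the blade, and finish while still holding the scraper hovering there: do not put it down or let go.

Things in the scene. Friction and masses are not known exactly. Their poses are not given: they have to be found in the camera images.
- scraper: bench scraper: steel blade 150 long x 3 thick x 80 high, dark wooden bar handle along its top (134 long x 24 thick, flat sides, z = 80 to 110 mm); about 0.2 kg. Starts blade down in its stand, upright or leaning up to 4 degrees. Origin: middle of the blade's lower edge; x along the blade, y through its thickness, z up towards the handle.
- stand: slotted wooden stand of the scraper, 170 x 44 x 60 mm, fixed. A 6 mm slot along its x runs from end to end, 48 mm deep (floor of the slot 12 mm above the worktop), open at both ends; the scraper is drawn straight up. Origin: centre of the underside, x along the slot, z up.
- board: small striped wooden chopping board, 180 (x) x 200 (y) x 24 mm (z), fixed. Origin: centre of the underside; its y axis points to the tray, which lies against its +y edge.
- tray: melamine tray with a flower print, 365 (x) x 255 (y) mm, fixed, on the worktop along the +y edge of the board with a 2 mm gap; x and y parallel to the board's. Its rim is 22 mm high (2 mm lower than the top of the board), about 13 mm wide; its flat floor, 2 mm thick, lies inside. Origin: centre of the underside.
- cutbox: wooden cutting box (mitre box), fixed: floor 220 (x) x 104 (y) x 12 mm, side walls at y = -46 and +46 mm, each 12 thick, up to z = 82 mm; open at -x, lower stop board at +x. At x = 0 a 12 mm wide slot cuts through both walls from the top to the floor; the blade lies along y, through both slots. Origin: centre of the underside, z up.
- fudge: bar of brown nut fudge lying in the cutting box under the slots, 150 (x, along the box) x 74 x 45 mm, loose. Origin: centre of the underside, which is 12 mm above the worktop, so that its top is at 57 mm.
- honey: honey jar with green lid, 64 x 68 x 84 mm, standing loose between the board and the cutting box. Origin: centre of the underside.
- spice: spice jar with red lid, 45 mm diameter x 106 mm, in the same row of jars. Origin: centre of the underside.
- salt: glass salt shaker with grey top, 44 mm diameter x 90 mm, in the same row of jars. Origin: centre of the underside.
- offcut1: one of five loose brown fudge offcuts on the board, 20 x 16 x 14 mm, 10 g. Origin: its centre.
- offcut2: one of five loose brown fudge offcuts on the board, 18 x 15 x 13 mm, 10 g. Origin: its centre.
- offcut3: one of five loose brown fudge offcuts on the board, 21 x 14 x 14 mm, 10 g. Origin: its centre.
- offcut4: one of five loose brown fudge offcuts on the board, 17 x 17 x 12 mm, 10 g. Origin: its centre.
- offcut5: one of five loose brown fudge offcuts on the board, 20 x 13 x 13 mm, 10 g. Origin: its centre.

How it is judged:
By the outcome, as a careful person would: the job done as asked, in the order asked, and still so for the second after the job is handed in, while the arm keeps its last pose, push and grip.
It also fails if it takes over 48 s, if anything falls off the work surface, if the arm or the gripper's body presses on something with over 40 N, if the wrist force passes 120 N, or if a joint passes its speed limit or range.

ROBOT

A 6-joint arm with a two-finger parallel gripper is mounted at the origin on a cart in front of the work surface, level with it; the furniture and walls round the work are solid. World frame = base frame: x ahead of the robot, y to its left, z up, the work surface at z = 0. Lengths are in m, angles in degrees, forces in N, time in s.
With the tool pointing down it reaches from about 0.3 to 0.85 m from the base axis. Payload 4.2 kg.
Tool frame: the origin (TCP) lies at the very end of the fingers, on their centre line; the grasp point (between the pads) lies 19 mm behind it (robot.grasp_offset is the distance from the TCP to the grasp point, in m); z points along the fingers, y is the line along which they close (so a half turn about z gives the same grasp; the last joint's range is limited). The gripper opens to 91 mm and grips with 3 to 60 N. Pads are 32 mm wide; open, the fingers measure 118 mm over their backs; the gripper's body (76 mm by 178 mm) begins 60 mm behind the grasp point.
Start: joints at [-75.802, 18.312, 89.639, -0, 72.044, -1.146], TCP at [0.152, -0.555, 0.214] pointing down, gripper open.
Joint ranges: [-177.97, 177.97], [-48.28, 115.42], [12.27, 149.76], [-77.06, 257.06], [2.81, 150.46], [-146.56, 146.56]. Speed limits (degrees/s): [147.25, 147.25, 180, 180, 180, 180].

INTERFACE

Orientations are given as a 3x3 rotation matrix whose columns are the frame's x, y, z axes.
In Python, from cell import robot, camrig gives the robot as it stands (robot), with the cameras (camrig).
- The arm moves only by the shell command python3 steer.py 'ROWS' [OPENING] [FORCE]. ROWS is a JSON list of rows, 1 to 8 of them, each of 6 numbers: dx, dy, dz in m, then a rotation vector rx, ry, rz in degrees; each row is the pose to reach, as a shift and turn from the pose commanded when the command began, along the tool's axes at that moment; what a row does not reach only later rows make up. A row lasts 1/12 s, in which the tool goes at most 0.0417 m and 7.16 degrees, less where a joint would pass 70% of its speed; a pose out of reach is approached as far as the arm can. OPENING is the finger opening in m, set as the command begins (- or left out keeps the last). The fingers move at their own pace and stop on an object; FORCE is the grip in N (left out, the last holds). Time passes only in rows, so rows that do not move let the fingers close. It prints the time, the measured TCP pose, the force, the opening and the grip force at its end.
- robot.observe(): the state, without advancing time (a new reading comes with each control period).
- camrig.snapshot(name): name is "scene" or "top" or "wrist"; returns the picture (384x512x3 uint8, blue, green, red); there is no depth.
- camrig.calibration(name): a dict with "fx", "fy", "cx", "cy" (pixels), "R" (3x3) and "t" (3): a world point X has camera coordinates R X + t. Camera axes: x right, y down, z forward; pixel columns grow to the right and rows downward; lengths in m; the calibration is good to about 2 mm. A picture is of the moment at which its call begins: read the wrist's pose just before it. calibration takes no time and is no camera call; for the wrist camera it gives the pose at the moment of the call.
- robot.job_done(): hands the job in; it is judged then, once.
The state is a dict: "t": time; "joint_positions": joint angles; "qd": joint speeds; "tau": joint torques, N m; "ee_pos": TCP position; "orientation": TCP orientation; "wrist_force": force on the tool from outside, world axes, zero at the start; "ft_torque": the same for the moment, N m; "finger_gap": finger opening in m; "grip_force": force on a finger pad.
Only numpy, scipy, OpenCV 4.12 (cv2) and the standard library are available. Lean on these libraries where they do the work, as an engineer would, in place of code of your own. Each camera call takes 0.05 s, during which the arm holds its last target. There are 200 camera calls.

## Working session

There is one attempt and no reset: what is moved stays moved. The work goes in short steps, Python scripts to look and compute and a shell command to move; the robot and the scene stay as the last step left them, time stands still between calls to the robot, and variables do not carry over. Pictures are saved under pics/ and viewed, at most 10 in all, crops included, and the job is handed in when it is done.

```bash
ls; mkdir -p pics
python3 - <<'E'
from cell import robot, camrig
import cv2,numpy as np
o=robot.observe();print(o)
print(robot.grasp_offset)
a=camrig.snapshot("scene");b=camrig.snapshot("top");
cv2.imwrite("pics/scene0.png",a);cv2.imwrite("pics/top0.png",b)
for n in("scene","top","wrist"):print(n,camrig.calibration(n))
E
```

```text
cell.py
pics
steer.py
{'t': 0.0, 'joint_positions': array([-7.58036406e+01,  1.83525927e+01,  8.97066468e+01, -2.84325590e-04,
        7.20435856e+01, -1.14399963e+00]), 'qd': array([-0.04921244,  0.05292202, -0.03948567,  0.02289893,  0.09142788,
        0.04094754]), 'tau': array([-1.46188762e-03, -4.12465310e+01, -2.31974548e+01,  7.25170271e-02,
        4.59424895e-02, -1.48037807e-04]), 'ee_pos': array([ 0.15201133, -0.5540182 ,  0.21310911]), 'orientation': array([[ 9.64370909e-01,  2.64553497e-01, -4.44703315e-04],
       [ 2.64553869e-01, -9.64369342e-01,  1.73867120e-03],
       [ 3.11133043e-05, -1.79437191e-03, -9.99998390e-01]]), 'wrist_force': array([-0.65083947,  0.7682353 ,  0.84322795]), 'ft_torque': array([ 0.00700813, -0.03348242, -0.03438596]), 'grip_force': 0.0, 'finger_gap': 0.0909100362716523}
0.0188
scene {'fx': 442.78104060618915, 'fy': 442.78104060618915, 'cx': 253.21842767526832, 'cy': 194.21764625044864, 'R': array([[-0.672491  , -0.73999825, -0.01258757],
       [-0.42017235,  0.39573235, -0.81660952],
       [ 0.60927092, -0.5438736 , -0.57705325]]), 't': array([0.31696711, 0.26452837, 1.02268499])}
top {'fx': 416.00231843131894, 'fy': 416.00231843131894, 'cx': 260.90622261533866, 'cy': 191.3151368222132, 'R': array([[ 0.0158013 , -0.99986129,  0.00526483],
       [-0.9966128 , -0.01617453, -0.08063071],
       [ 0.08070468, -0.00397292, -0.99673014]]), 't': array([-0.0532991 ,  0.53188201,  1.19180868])}
wrist {'fx': 343.90340074272797, 'fy': 343.90340074272797, 'cx': 250.21488213496082, 'cy': 192.66624782924424, 'R': array([[ 0.26536299, -0.9641478 , -0.0012263 ],
       [-0.93029228, -0.2563786 ,  0.26234763],
       [-0.25325629, -0.06847654, -0.96497265]]), 't': array([-0.57542272, -0.02969465,  0.39015626])}
```

View pics/top0.png

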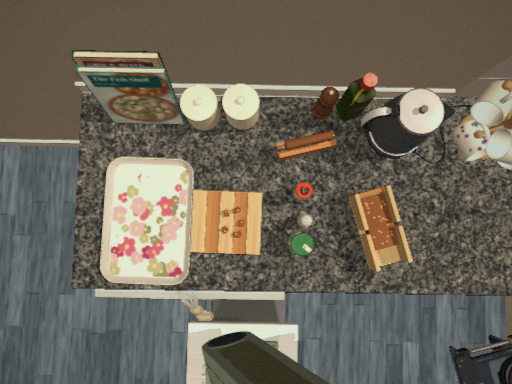

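View pics/scene0.png

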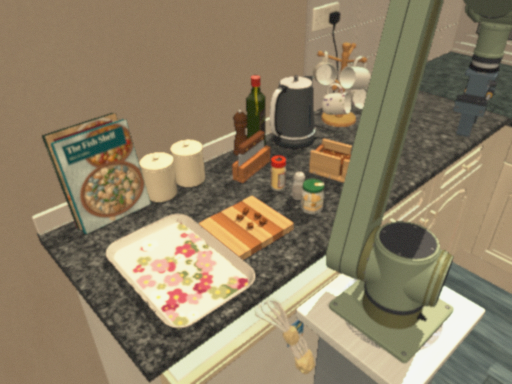

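The top view shows the tray at (148,220), the board at (227,222) with five offcuts near (232,222), and the stand with the scraper at (306,147). The jars are at (304,190), (306,219) and (302,244), and the cutbox is at (381,228). The tray lies to +y, and the box is across the jar row at -y.

```bash
cat > h.py <<'E'
from cell import robot, camrig
import cv2,numpy as np
def ray(c,u,v,z):
    "pixel(s) -> world point on plane z"
    R,t=c["R"],c["t"]; C=-R.T@t
    d=R.T@np.array([(u-c["cx"])/c["fx"],(v-c["cy"])/c["fy"],1.])
    return C+d*(z-C[2])/d[2]
def proj(c,X):
    p=c["R"]@np.asarray(X)+c["t"]; return c["fx"]*p[0]/p[2]+c["cx"],c["fy"]*p[1]/p[2]+c["cy"]
E
python3 - <<'E'
from h import *
c=camrig.calibration("top")
a=cv2.imread("pics/top0.png")
cv2.imwrite("pics/topc.png",cv2.resize(a[120:285,185:420],None,fx=3.4,fy=3.4,interpolation=cv2.INTER_CUBIC))
for n,u,v,z in [("tray",148,220,.02),("board",227,222,.024),("stand",306,147,.1),("spice",304,190,.106),("salt",306,219,.09),("honey",302,244,.084),("box",381,228,.08)]:
    print(n,ray(c,u,v,z).round(3))
E
```

```text
tray [0.444 0.281 0.02 ]
board [0.442 0.052 0.024]
stand [ 0.651 -0.167  0.1  ]
spice [ 0.531 -0.161  0.106]
salt [ 0.453 -0.169  0.09 ]
honey [ 0.385 -0.159  0.084]
box [ 0.432 -0.378  0.08 ]
```

View pics/topc.png

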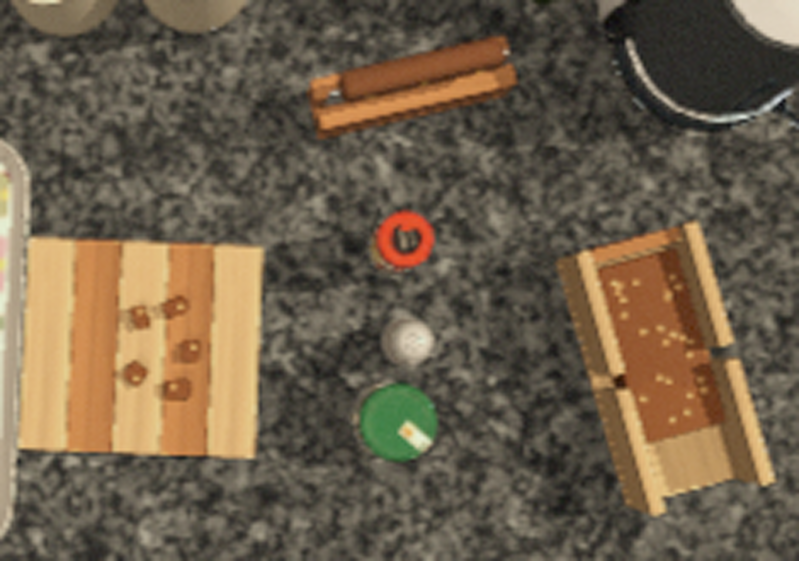

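The crop confirms it: the box stop points away from the robot, with the slots at (615,381) and (722,352). The handle runs from (345,88) to (508,48), and the board's five offcuts lie between (120,300) and (200,390). Next I work out the wrist camera offset and the obstacle heights behind the stand.

```bash
cat >> h.py <<'E'
def tri(pts):
    "list of (calib,u,v) -> least squares point"
    A=np.zeros((3,3));b=np.zeros(3)
    for c,u,v in pts:
        C=-c["R"].T@c["t"]; d=c["R"].T@np.array([(u-c["cx"])/c["fx"],(v-c["cy"])/c["fy"],1.]);d/=np.linalg.norm(d)
        P=np.eye(3)-np.outer(d,d);A+=P;b+=P@C
    return np.linalg.solve(A,b)
def move(p,yaw=None,R=None):
    "tool-frame shift and rotvec from the present pose to TCP p, tool down with tool x at yaw (or R)"
    from scipy.spatial.transform import Rotation as Ro
    o=robot.observe();R0=o["orientation"]
    if R is None:
        y=np.radians(yaw);x=np.array([np.cos(y),np.sin(y),0]);z=np.array([0,0,-1.]);R=np.c_[x,np.cross(z,x),z]
    return (R0.T@(np.asarray(p)-o["ee_pos"])).round(4),Ro.from_matrix(R0.T@R).as_rotvec(degrees=True).round(2)
E
python3 - <<'E'
from h import *
s,t,w=[camrig.calibration(n) for n in("scene","top","wrist")]
o=robot.observe()
C=-w["R"].T@w["t"]; print("cam in tool",o["orientation"].T@(C-o["ee_pos"])," axes in tool\n",(o["orientation"].T@w["R"].T).round(3))
print("top cam",-t["R"].T@t["t"])
for n,a,b in [("mill",(332,90),(240,113)),("bottle",(371,79),(255,79)),("canister",(240,95),(187,145)),("kettle",(424,108),(296,80))]:
    print(n,tri([(t,*a),(s,*b)]).round(3))
print("box view",move((.40,-.36,.30),104))
E
```

```text
cam in tool [ 0.07415426  0.00101793 -0.17035486]  axes in tool
 [[ 0.001 -0.965 -0.262]
 [ 1.     0.001  0.001]
 [-0.    -0.262  0.965]]
top cam [ 0.43473808 -0.0399538   1.23107827]
mill [ 0.794 -0.231  0.151]
bottle [ 0.79  -0.304  0.255]
canister [0.782 0.012 0.122]
kettle [ 0.727 -0.441  0.233]
box view (array([ 0.2905, -0.1217, -0.0866]), array([-7.000e-02, -7.000e-02, -8.866e+01]))
```

```bash
python3 steer.py '[[0.237,-0.096,-0.027,0,0,0],[0.237,-0.096,-0.027,0,0,0],[0.237,-0.096,-0.027,0,0,0],[0.237,-0.096,-0.027,0,0,0],[0.237,-0.096,-0.027,0,0,0],[0.237,-0.096,-0.027,0,0,0],[0.237,-0.096,-0.027,0,0,0],[0.237,-0.096,-0.027,0,0,0]]'
python3 steer.py '[[0,0,0,0,0,0],[0,0,0,0,0,0],[0,0,0,0,0,0]]'
python3 - <<'E'
from h import *
import pickle
w=camrig.calibration("wrist");a=camrig.snapshot("wrist");o=robot.observe();print(np.abs(o["qd"]).max(),o["t"])
cv2.imwrite("pics/boxw.png",a);pickle.dump(w,open("boxw.pkl","wb"))
cv2.imwrite("pics/boxw_.png",cv2.resize(a,None,fx=1.5,fy=1.5))
E
```

```text
t: 0.77
ee_pos: [0.357, -0.3977, 0.2409]
orientation: [[0.963, 0.269, 0.0], [0.269, -0.963, 0.0], [0.0, -0.0, -1.0]]
wrist_force: [-0.9, -0.4, -1.0]
finger_gap: 0.0911
grip_force: 0.0
t: 1.02
ee_pos: [0.354, -0.4001, 0.2406]
orientation: [[0.965, 0.263, -0.001], [0.263, -0.965, 0.0], [-0.001, -0.0, -1.0]]
wrist_force: [-0.0, -0.3, 0.8]
finger_gap: 0.0908
grip_force: 0.0
0.24483888911950505 1.0667
```

View pics/boxw_.png

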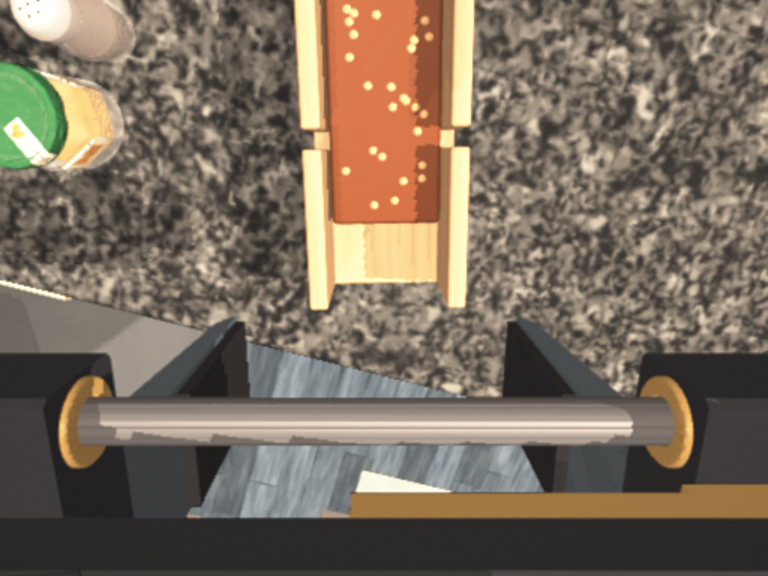

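The view shows the box walls with the left slot at about (315,140) and the right slot at (455,137), in 1.5x pixels. The honey and salt jars are at the left. I'll measure the slot edges on a zoomed crop.

Run:
```python
from h import *
a=cv2.imread("pics/boxw.png")
cv2.imwrite("pics/boxc.png",cv2.resize(a[70:115,190:325],None,fx=5.9,fy=5.9,interpolation=cv2.INTER_CUBIC))
g=cv2.cvtColor(a,cv2.COLOR_BGR2GRAY).astype(int)
for x in (204,208,212,298,302,306,310): print(x,g[78:106,x])
for y in (75,110): print(y,g[y,194:224],g[y,290:320])
```

```text
204 [244 244 244 244 245 246 239 213 134  79  65  83 108 114 114 106  98  98
 100  91  74 118 231 243 243 243 243 243]
208 [246 246 246 246 247 247 241 214 148 103  77  74  86 103 113 124 130 130
 128 121 109 136 237 247 247 247 246 246]
212 [242 243 242 242 243 243 235 187 133 126 203 229 231 230 230 230 228 223
 221 223 221 201 238 248 249 248 248 248]
298 [130 131 131 131 130 129 126 121 157 231 236 235 235 235 235 235 235 235
 235 236 175 128 125 126 126 126 126 125]
302 [236 237 237 238 233 211 142 123 173 220 225 208 202 200 200 200 199 192
 187 173 210 231 237 237 238 238 238 238]
306 [244 245 245 246 241 226 152 116 103  88  92 107 107  95  83  69  61  64
  71 122 231 244 245 245 246 246 245 245]
310 [248 248 248 249 246 230 147  73  57  57  58  59  61  65  65  64  60  58
  56 109 236 248 248 248 248 248 248 248]
75 [ 65  68  72  82  90 118 194 239 246 244 244 244 244 245 246 246 248 248
 241 192 184 169 112 101  94  82 106 130 144 145] [103 100  87  79  96 124 132 131 131 126 139 192 235 246 245 244 244 245
 245 246 247 248 250 246 144  90  93 139 175 175]
110 [112 104  98  94  87  80  83 123 201 237 243 243 244 245 246 247 247 248
 248 245 229 183 180 166 109  92  81  96 121 132] [ 99  92  81  94 123 125 128 128 125 128 169 226 241 243 243 244 245 246
 247 247 248 250 244 137 115 128 134 136 136 130]
```

View pics/boxc.png

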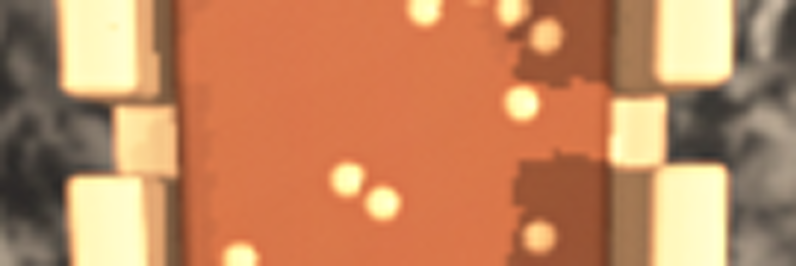

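Run:
```python
from h import *
import pickle
w=pickle.load(open("boxw.pkl","rb"))
L=ray(w,207.1,92.5,.082);R=ray(w,306.8,90.6,.082);d=L-R
print(L,R,np.linalg.norm(d),"mid",(L+R)/2,"boxyaw from slots",np.degrees(np.arctan2(d[1],d[0]))-90)
for (u,v),(u2,v2) in [((206.3,75),(208.,110)),((307.1,75),(306.3,110))]:
    e=ray(w,u,v,.082)-ray(w,u2,v2,.082);print("boxyaw wall",np.degrees(np.arctan2(e[1],e[0])))
t=camrig.calibration("top");print("top predict crop",[((u-185)*3.4,(v-120)*3.4) for u,v in (proj(t,L),proj(t,R))])
print(move((.67,-.245,.30),104))
```

```text
[ 0.42094683 -0.34196248  0.082     ] [ 0.44664746 -0.42977391  0.082     ] 0.09149519266235352 mid [ 0.43379715 -0.38586819  0.082     ] boxyaw from slots 16.31368645159081
boxyaw wall 16.276159243233547
boxyaw wall 16.378391463232294
top predict crop [(np.float64(623.2255478953955), np.float64(379.8861463192316)), (np.float64(731.145281963363), np.float64(349.7840526815478))]
(array([ 0.3456, -0.0668, -0.0595]), array([-5.000e-02,  1.000e-02, -8.879e+01]))
```

```bash
python3 steer.py '[[0.346,-0.067,-0.06,0,0,-57],[0.346,-0.067,-0.06,0,0,-57],[0.346,-0.067,-0.06,0,0,-57],[0.346,-0.067,-0.06,0,0,-57],[0.346,-0.067,-0.06,0,0,-57],[0.346,-0.067,-0.06,0,0,-57],[0.346,-0.067,-0.06,0,0,-57],[0.346,-0.067,-0.06,0,0,-57]]' >/dev/null
python3 -c "
from h import *
print(move((.67,-.245,.30),104))"
```

```text
(array([ 0.0142,  0.0157, -0.003 ]), array([-2.000e-02,  2.000e-02, -3.141e+01]))
```

```bash
python3 steer.py '[[0.014,0.015,-0.002,0,0,-31.5],[0.014,0.015,-0.002,0,0,-31.5],[0.014,0.015,-0.002,0,0,-31.5],[0.014,0.015,-0.002,0,0,-31.5],[0.014,0.015,-0.002,0,0,-31.5],[0.014,0.015,-0.002,0,0,-31.5],[0.014,0.015,-0.002,0,0,-31.5],[0.014,0.015,-0.002,0,0,-31.5]]'
python3 - <<'E'
from h import *
import pickle
w=camrig.calibration("wrist");a=camrig.snapshot("wrist");o=robot.observe();print(np.abs(o["qd"]).max(),o["t"])
cv2.imwrite("pics/stw.png",a);pickle.dump(w,open("stw.pkl","wb"))
c=proj(w,(.65,-.167,.1));print(c)
cv2.imwrite("pics/stw_.png",cv2.resize(a[0:260],None,fx=1.56,fy=1.56))
E
```

```text
t: 2.4
ee_pos: [0.6681, -0.2457, 0.2988]
orientation: [[-0.237, 0.972, -0.0], [0.972, 0.237, -0.0], [-0.0, -0.0, -1.0]]
wrist_force: [-0.8, 0.2, 0.6]
finger_gap: 0.0912
grip_force: 0.0
0.2914005549205648 2.45
(np.float64(251.10455705975102), np.float64(91.23455671466557))
```

View pics/stw_.png

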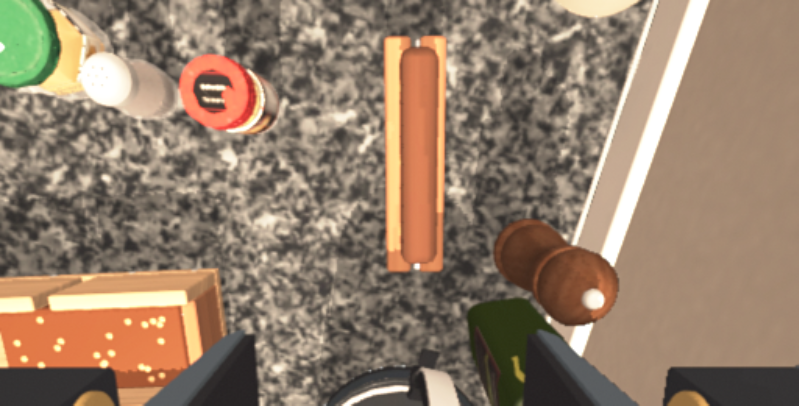

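The stand spans x≈385–446 and the handle x≈400–438 (1.56x pixels), with the blade tips visible at (417,42) and (417,267). So the scraper leans slightly to the image right. Measuring the profiles.

Run:
```python
from h import *
a=cv2.imread("pics/stw.png");g=a[...,1].astype(int)
for v in (60,100,140): print(v,g[v,242:292])
for v in (26,27,28,29,170,171,172): print(v,g[v,250:290])
for u in (250,267,268): print(u,g[18:42,u],g[160:180,u])
```

```text
60 [119 107 104 117 140 166 203 223 223 221 221 224 228 213 132  82  98 109
 114 118 122 126 127 128 129 131 128 125 122 122 122 121 121 118 116 112
 104  95 107 168 211 202 177 174 220 220 193 148 121 114]
100 [ 79  66  68  78  96 138 192 214 222 222 222 224 226 214 151  83  93 107
 113 119 122 127 128 129 131 131 132 131 130 129 127 124 120 113 109 105
  96  90 141 212 204 189 156  89 102 128 155 163 158 126]
140 [ 70  66  66  69  72 109 170 205 223 222 220 218 212 200 152  82  92 106
 110 115 121 125 128 131 131 132 131 130 129 128 126 126 122 114 105  99
  91  88 113 142 137 118  83  75  84  93  93  91  96 105]
26 [223 222 223 225 226 229 219 168 158 154 149 142 127 107 110 114 169 234
 226 158 140 154 161 159 158 159 161 164 192 230 226 221 216 206 194 167
 121 139 157 170]
27 [222 222 223 224 226 229 219 167 158 153 149 142 125 108 110 118 178 240
 230 164 140 153 161 159 158 160 160 164 190 228 226 222 214 206 195 169
 131 148 164 177]
28 [222 222 222 224 226 228 216 166 158 154 149 141 127 109 111 118 178 240
 231 163 139 153 160 159 158 160 162 163 171 200 225 222 213 206 19
[... 552 characters left out ...]
146 149 148 144 143 142 135 121 107 115 145 201 229
 212 130 130 137 135 135 139 141 143 144 144 141 139 136 121  92  66  75
  83  84  75  67]
250 [ 91  95  95  88  82 117 176 216 223 222 222 222 223 222 223 222 222 222
 222 222 222 222 222 222] [216 162 141 142 142 140 140 141 141 141 141 141 140 120  88  71  65  71
  79  90]
267 [ 66  73  84  96 110 123 132 184 234 240 240 211 120  88  94 100 107 117
 128 130 130 130 130 130] [131 132 132 131 130 126 122 113 146 255 255 255 229 134 115 118 120 123
 135 143]
268 [ 74  73  80  90 103 118 128 183 226 230 231 193 112  88  95 101 108 117
 127 126 128 128 127 128] [132 132 132 131 129 125 122 114 137 255 255 255 212 127 117 119 119 121
 132 146]
```

Run:
```python
from h import *
import pickle
w=pickle.load(open("stw.pkl","rb"))
A=ray(w,267.3,24.8,.092);B=ray(w,266.8,172.4,.092);d=A-B
print("blade ends",A,B,np.linalg.norm(d),"mid",(A+B)/2,"yaw",np.degrees(np.arctan2(d[1],d[0])))
for v in (60,100,140): print("handle",ray(w,{60:268.1,100:267.9,140:267.9}[v],v,.118))
h1,h2=ray(w,268.1,60,.118),ray(w,267.9,140,.118);e=h1-h2;print(np.degrees(np.arctan2(e[1],e[0])))
s1=ray(w,265.8,100,.06);print("stand mid at v100",s1)
m=(A+B)/2;y=np.degrees(np.arctan2(d[1],d[0]))
n=np.array([np.sin(np.radians(y)),-np.cos(np.radians(y)),0])
print("lateral: stand",n@(s1-m),"handle",[n@(h-m) for h in(h1,h2)])
print("above",move((m[0],m[1],.16),y))
t=camrig.calibration("top");a=cv2.imread("pics/top0.png")
# board corners / offcuts in top view
hsv=cv2.cvtColor(a,cv2.COLOR_BGR2HSV);sub=hsv[190:255,190:264]
```

```text
blade ends [ 0.65051643 -0.10087605  0.092     ] [ 0.68778165 -0.2472341   0.092     ] 0.1510277320639167 mid [ 0.66914904 -0.17405507  0.092     ] yaw 104.28493623227136
handle [ 0.65902529 -0.13564777  0.118     ]
handle [ 0.66811408 -0.17149628  0.118     ]
handle [ 0.67795211 -0.20947346  0.118     ]
104.3793270479691
stand mid at v100 [ 0.66857027 -0.17152225  0.06      ]
lateral: stand 6.407839214982724e-05 handle [np.float64(-0.0003339523163175183), np.float64(-0.00020839637234096005)]
above (array([0.0692, 0.018 , 0.1388]), array([-0.01,  0.  , -0.55]))
```

```bash
python3 steer.py '[[0.035,0.009,0.015,0,0,-0.5],[0.069,0.018,0.035,0,0,-0.5],[0.069,0.018,0.075,0,0,-0.5],[0.069,0.018,0.115,0,0,-0.5],[0.069,0.018,0.155,0,0,-0.5],[0.069,0.018,0.185,0,0,-0.5],[0.069,0.018,0.205,0,0,-0.5],[0.069,0.018,0.2135,0,0,-0.5]]'
python3 steer.py '[[0,0,0,0,0,0],[0,0,0,0,0,0],[0,0,0,0,0,0]]'
python3 -c "
from h import *
print(move((.6691,-.1741,.085),104.3))"
```

```text
t: 3.12
ee_pos: [0.6671, -0.1731, 0.0813]
orientation: [[-0.247, 0.969, -0.007], [0.969, 0.247, 0.002], [0.003, -0.006, -1.0]]
wrist_force: [-0.4, 1.0, 0.3]
finger_gap: 0.0912
grip_force: 0.0
t: 3.37
ee_pos: [0.6708, -0.174, 0.0876]
orientation: [[-0.247, 0.969, 0.004], [0.969, 0.247, -0.001], [-0.002, 0.003, -1.0]]
wrist_force: [-0.5, 0.8, 1.0]
finger_gap: 0.0911
grip_force: 0.0
(array([ 0.0003, -0.0017,  0.0026]), array([0.2 , 0.12, 0.03]))
```

```bash
python3 steer.py '[[0,0,0,0,0,0],[0,0,0,0,0,0],[0,0,0,0,0,0],[0,0,0,0,0,0],[0,0,0,0,0,0],[0,0,0,0,0,0],[0,0,0,0,0,0],[0,0,0,0,0,0]]' 0.015 30
python3 -c "
from h import *
print(move((.6691,-.1741,.085),104.3))"
```

```text
t: 4.03
ee_pos: [0.6694, -0.1735, 0.0853]
orientation: [[-0.248, 0.969, -0.0], [0.969, 0.248, -0.0], [-0.0, -0.0, -1.0]]
wrist_force: [-0.4, -0.4, 0.2]
finger_gap: 0.0407
grip_force: 0.0
(array([-0.0005, -0.0004,  0.0003]), array([-0.01,  0.  ,  0.04]))
```

```bash
python3 steer.py '[[0,0,0,0,0,0],[0,0,0,0,0,0],[0,0,0,0,0,0],[0,0,0,0,0,0],[0,0,0,0,0,0]]' 0.015 50
python3 - <<'E'
from h import *
t=camrig.calibration("top");a=cv2.imread("pics/top0.png")
b,g,r=[a[...,i].astype(int) for i in range(3)]
m=np.zeros(a.shape[:2],np.uint8); m[190:255,190:264]=((g<95)&(r-b>35))[190:255,190:264]
n,l,s,c=cv2.connectedComponentsWithStats(m)
for i in range(1,n):
    if s[i,4]>4: print(c[i],s[i],ray(t,*c[i],.031).round(3))
for nm,(u,v) in dict(tl=(30,238),tr=(263,247),br=(255,458),bl=(20,450)).items(): print(nm,ray(t,u/3.4+185,v/3.4+120,.024).round(4))
for nm,u,v,z in [("tray tr",188,158,.022),("tray br",188,284,.022),("tray tl",107,157,.022),("tray bl",102,281,.022)]: print(nm,ray(t,u,v,z).round(3))
E
```

```text
t: 4.45
ee_pos: [0.6694, -0.1736, 0.0853]
orientation: [[-0.248, 0.969, -0.0], [0.969, 0.248, -0.0], [-0.0, -0.0, -1.0]]
wrist_force: [0.3, -0.9, -0.8]
finger_gap: 0.0236
grip_force: 50.0
[216.5 190. ] [212 190  10   1  10] [0.534 0.084 0.031]
[242. 191.] [240 191   5   1   5] [0.532 0.01  0.031]
[235.45454545 209.68181818] [233 207   7   7  22] [0.478 0.028 0.031]
[226.27272727 214.18181818] [224 213   5   3  11] [0.464 0.054 0.031]
[240.17241379 222.72413793] [238 220   6   7  29] [0.44  0.013 0.031]
[224.05882353 228.94117647] [222 227   6   5  17] [0.422 0.059 0.031]
[236.82857143 234.45714286] [233 231   8   7  35] [0.407 0.022 0.031]
[221. 253.] [219 253   5   1   5] [0.353 0.067 0.031]
tl [0.5331 0.1504 0.024 ]
tr [ 0.5287 -0.049   0.024 ]
br [ 0.3496 -0.045   0.024 ]
bl [0.3532 0.1537 0.024 ]
tray tr [0.627 0.171 0.022]
tray br [0.263 0.16  0.022]
tray tl [0.626 0.408 0.022]
tray bl [0.268 0.406 0.022]
```

```bash
python3 steer.py '[[0,0,-0.005,0,0,0],[0,0,-0.015,0,0,0],[0,0,-0.03,0,0,0],[0,0,-0.05,0,0,0],[0,0,-0.075,0,0,0],[0,0,-0.1,0,0,0],[0,0,-0.125,0,0,0],[0,0,-0.145,0,0,0]]'
python3 -c "
from h import *
print(move((.4395,-.03,.23),178.85))"
```

```text
t: 5.12
ee_pos: [0.6696, -0.1736, 0.2335]
orientation: [[-0.248, 0.969, 0.002], [0.969, 0.248, -0.001], [-0.001, 0.002, -1.0]]
wrist_force: [-0.3, -0.5, -2.0]
finger_gap: 0.0237
grip_force: 50.0
(array([ 0.1961, -0.1874,  0.0028]), array([ 6.000e-02,  1.500e-01, -7.451e+01]))
```

```bash
python3 steer.py '[[0.025,-0.023,0,0,0,-6],[0.05,-0.047,0,0,0,-13],[0.075,-0.07,0,0,0,-20],[0.1,-0.094,0,0,0,-27],[0.125,-0.117,0,0,0,-34],[0.15,-0.14,0,0,0,-41],[0.175,-0.165,0,0,0,-48],[0.196,-0.187,0,0,0,-55]]' >/dev/null
python3 steer.py '[[0,0,0,0,0,-7],[0,0,0,0,0,-13],[0,0,0,0,0,-19.5],[0,0,0,0,0,-19.5],[0,0,0,0,0,-19.5]]'
python3 - <<'E'
from h import *
import pickle
print(move((.4395,-.03,.103),178.85))
w=camrig.calibration("wrist");a=camrig.snapshot("wrist");pickle.dump(w,open("held.pkl","wb"));print(robot.observe()["t"])
cv2.imwrite("pics/held.png",a);cv2.imwrite("pics/held_.png",cv2.resize(a,None,fx=1.5,fy=1.5))
E
```

```text
t: 6.2
ee_pos: [0.4396, -0.0299, 0.231]
orientation: [[-1.0, 0.023, 0.001], [0.023, 1.0, -0.0], [-0.001, -0.0, -1.0]]
wrist_force: [0.8, 0.6, -2.7]
finger_gap: 0.0237
grip_force: 50.0
(array([ 3.00e-04, -1.00e-04,  1.28e-01]), array([-0.  ,  0.05, -0.17]))
6.25
```

View pics/held_.png

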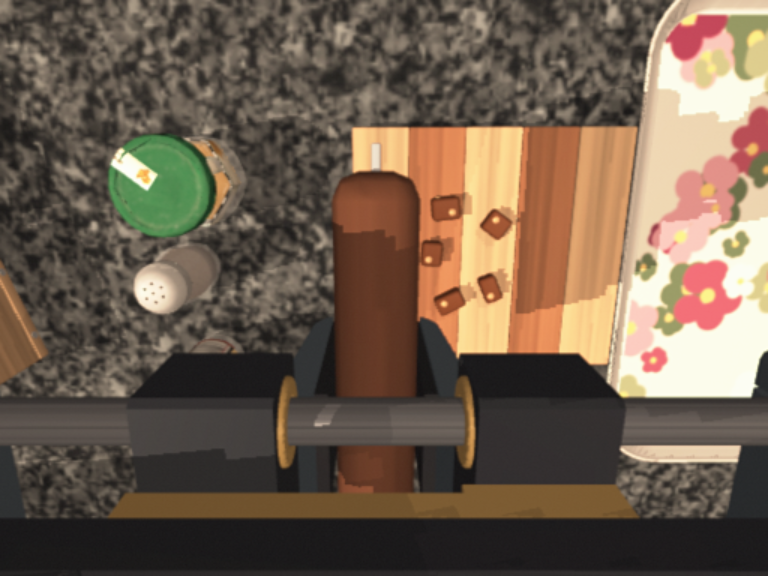

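The scraper is held square: its blade tip is at (376,157), and the offcuts lie between (431,253) and (497,224), clear to the tray side of it. I'll lower just above the board and check the offcut gap.

```bash
python3 steer.py '[[0,0,0.02,0,0,0],[0,0,0.045,0,0,0],[0,0,0.07,0,0,0],[0,0,0.09,0,0,0],[0,0,0.105,0,0,0],[0,0,0.115,0,0,0],[0,0,0.122,0,0,0],[0,0,0.124,0,0,0]]'
python3 steer.py '[[0,0,0.002,0,0,0],[0,0,0.004,0,0,0],[0,0,0.006,0,0,0],[0,0,0.0072,0,0,0],[0,0,0.0072,0,0,0],[0,0,0.0072,0,0,0]]'
python3 - <<'E'
from h import *
import pickle
w=pickle.load(open("held.pkl","rb"))
for u,v in [(446,208),(497,224),(431,253),(449,301),(489,289)]: print(ray(w,u/1.5,v/1.5,.036).round(3))
print("blade tip",ray(w,376/1.5,144/1.5,.238),"board edge",ray(w,352/1.5,130/1.5,.024),ray(w,636/1.5,128/1.5,.024))
print(move((.4395,-.03,.099),178.85))
E
```

```text
t: 6.92
ee_pos: [0.4392, -0.03, 0.1055]
orientation: [[-1.0, 0.022, -0.002], [0.022, 1.0, 0.0], [0.002, 0.0, -1.0]]
wrist_force: [-1.1, -0.3, -3.6]
finger_gap: 0.0241
grip_force: 50.0
t: 7.42
ee_pos: [0.4398, -0.03, 0.0994]
orientation: [[-1.0, 0.02, 0.0], [0.02, 1.0, -0.0], [-0.0, -0.0, -1.0]]
wrist_force: [0.6, 0.4, -3.2]
finger_gap: 0.0239
grip_force: 50.0
[0.408 0.02  0.036]
[0.42  0.056 0.036]
[0.44  0.009 0.036]
[0.476 0.023 0.036]
[0.468 0.052 0.036]
blade tip [ 0.36486337 -0.02894497  0.238     ] board edge [ 0.35334663 -0.04531917  0.024     ] [0.35642921 0.15305818 0.024     ]
(array([ 0.0003, -0.    ,  0.0004]), array([-0.01,  0.03, -0.01]))
```

```bash
python3 steer.py '[[0,0.008,0.0005,0,0,0],[0,0.02,0.0005,0,0,0],[0,0.032,0.0005,0,0,0],[0,0.044,0.0005,0,0,0],[0,0.056,0.0005,0,0,0],[0,0.068,0.0005,0,0,0],[0,0.08,0.0005,0,0,0],[0,0.092,0.0005,0,0,0]]'
python3 steer.py '[[0,0.012,0,0,0,0],[0,0.024,0,0,0,0],[0,0.036,0,0,0,0],[0,0.048,0,0,0,0],[0,0.06,0,0,0,0],[0,0.072,0,0,0,0],[0,0.084,0,0,0,0],[0,0.096,0,0,0,0]]'
python3 steer.py '[[0,0.012,0,0,0,0],[0,0.024,0,0,0,0],[0,0.034,0,0,0,0],[0,0.04,0,0,0,0],[0,0.04,0,0,0,0],[0,0.04,0,0,0,0]]'
python3 - <<'E'
from h import *
a=camrig.snapshot("wrist");b=camrig.snapshot("scene")
cv2.imwrite("pics/sw.png",np.hstack([cv2.resize(a,(400,300)),cv2.resize(b[180:384,80:352],(400,300))]))
E
```

```text
t: 8.08
ee_pos: [0.4415, 0.0631, 0.0988]
orientation: [[-1.0, 0.02, 0.0], [0.02, 1.0, -0.0], [-0.0, -0.0, -1.0]]
wrist_force: [0.3, -1.3, -2.8]
finger_gap: 0.0239
grip_force: 50.0
t: 8.75
ee_pos: [0.4433, 0.1592, 0.0988]
orientation: [[-1.0, 0.02, 0.0], [0.02, 1.0, 0.0], [-0.0, 0.0, -1.0]]
wrist_force: [1.0, -0.2, -2.1]
finger_gap: 0.0239
grip_force: 50.0
t: 9.25
ee_pos: [0.4441, 0.1981, 0.0985]
orientation: [[-1.0, 0.019, -0.0], [0.019, 1.0, -0.001], [0.0, -0.001, -1.0]]
wrist_force: [-1.2, 0.0, -2.0]
finger_gap: 0.0238
grip_force: 50.0
```

View pics/sw.png

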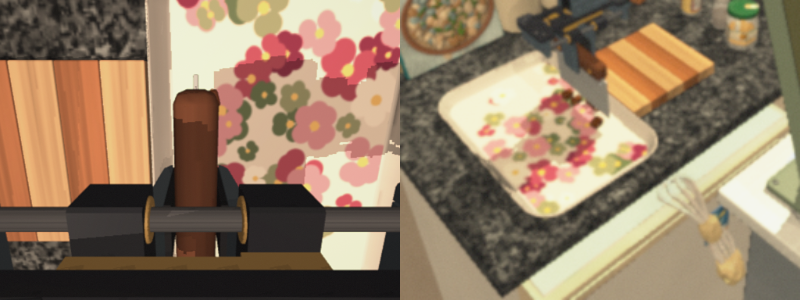

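The board is clear, and offcuts show in the tray beside the blade at (568,95) and (597,122). I'll lift and count them with a mask.

```bash
python3 steer.py '[[0,0,-0.01,0,0,0],[0,0,-0.03,0,0,0],[0,0,-0.055,0,0,0],[0,0,-0.08,0,0,0],[0,0,-0.105,0,0,0],[0,0,-0.13,0,0,0],[0,0,-0.145,0,0,0],[0,0,-0.15,0,0,0]]'
python3 - <<'E'
from h import *
s=camrig.calibration("scene");a=camrig.snapshot("scene");cv2.imwrite("pics/after.png",a)
b,g,r=[a[...,i].astype(int) for i in range(3)]
m=((g<75)&(r-b>20)&(r<150)&(r>50)&(r-g>15)&(g>=b)).astype(np.uint8);m[:200]=0;m[335:]=0;m[:,:105]=0;m[:,300:]=0
n,l,st,c=cv2.connectedComponentsWithStats(m)
for i in range(1,n):
    if st[i,4]>3: print(c[i].round(1),st[i,2:],ray(s,*c[i],.009).round(3))
cv2.imwrite("pics/after_.png",cv2.resize(a[195:335,95:305],None,fx=3.6,fy=3.6,interpolation=cv2.INTER_CUBIC))
print(move((.4338,-.3859,.245),106.3))
E
```

```text
t: 10.02
ee_pos: [0.4455, 0.1978, 0.2515]
orientation: [[-1.0, 0.021, 0.005], [0.021, 1.0, 0.002], [-0.005, 0.002, -1.0]]
wrist_force: [0.1, 0.1, -2.9]
finger_gap: 0.0236
grip_force: 50.0
[277.7 236.2] [ 9 10 47] [0.352 0.017 0.009]
[195.2 245.9] [13  9 46] [0.476 0.207 0.009]
[256.6 249.3] [11 10 40] [0.353 0.096 0.009]
[210.6 249.9] [ 9  8 36] [0.434 0.187 0.009]
[212.7 263.4] [ 5  5 18] [0.39  0.214 0.009]
[167.2 306.8] [3 3 4] [0.35  0.379 0.009]
[171.5 306.8] [4 2 4] [0.343 0.372 0.009]
(array([-0.0008, -0.5839,  0.005 ]), array([ 0.22,  0.15, 72.5 ]))
```

View pics/after_.png

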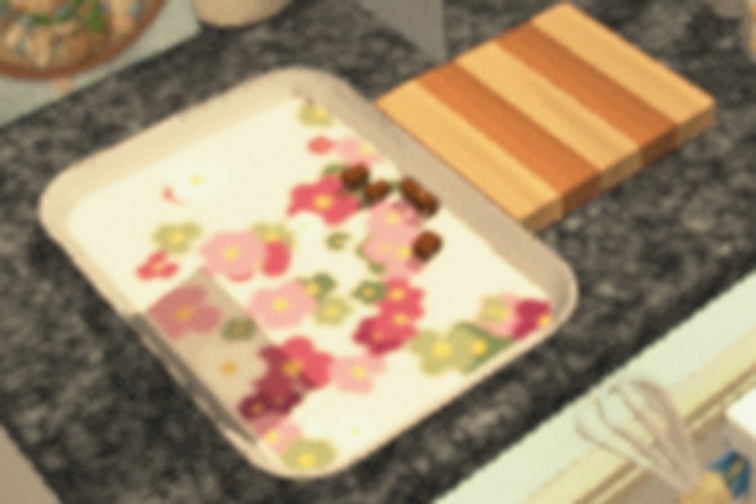

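All five offcuts are on the tray floor: (355,177), (376,190), (410,190), (425,203) and (426,244). Next I carry the scraper over the jars with its edge about 17 cm up.

```bash
python3 steer.py '[[0,-0.02,0,0,0,3],[0,-0.05,0,0,0,8],[0,-0.085,0,0,0,14],[0,-0.12,0,0,0,20],[0,-0.155,0,0,0,26],[0,-0.19,0,0,0,32],[0,-0.225,0,0,0,38],[0,-0.26,0,0,0,44]]'
python3 -c "
from h import *
print(move((.4338,-.3859,.245),106.3))"
```

```text
t: 10.73
ee_pos: [0.4376, -0.0637, 0.2472]
orientation: [[-0.701, 0.713, -0.003], [0.713, 0.701, 0.0], [0.002, -0.002, -1.0]]
wrist_force: [1.7, 0.2, -2.7]
finger_gap: 0.0239
grip_force: 50.0
(array([-0.2271, -0.2287,  0.0021]), array([-0.13, -0.1 , 28.23]))
```

```bash
python3 steer.py '[[-0.025,-0.025,0,0,0,4],[-0.05,-0.05,0,0,0,8],[-0.075,-0.075,0,0,0,12],[-0.1,-0.1,0,0,0,16],[-0.125,-0.125,0,0,0,20],[-0.15,-0.15,0,0,0,24],[-0.175,-0.176,0,0,0,28],[-0.195,-0.197,0,0,0,28.2]]'
python3 steer.py '[[0,0,0,0,0,0],[0,0,0,0,0,0],[0,0,0,0,0,0],[0,0,0,0,0,0]]'
python3 -c "
from h import *
print(move((.4338,-.3859,.17),106.3))"
```

```text
t: 11.4
ee_pos: [0.4355, -0.3415, 0.2467]
orientation: [[-0.283, 0.959, -0.003], [0.959, 0.283, 0.001], [0.002, -0.002, -1.0]]
wrist_force: [0.3, 0.6, -2.4]
finger_gap: 0.0237
grip_force: 50.0
t: 11.73
ee_pos: [0.4364, -0.338, 0.248]
orientation: [[-0.287, 0.958, -0.001], [0.958, 0.287, 0.001], [0.002, -0.001, -1.0]]
wrist_force: [0.7, 0.1, -2.7]
finger_gap: 0.0238
grip_force: 50.0
(array([-0.0453, -0.0162,  0.0779]), array([-0.05, -0.1 ,  0.38]))
```

```bash
python3 steer.py '[[-0.015,-0.005,0.005,0,0,0.3],[-0.03,-0.01,0.015,0,0,0.3],[-0.04,-0.014,0.03,0,0,0.3],[-0.0453,-0.0162,0.04,0,0,0.35],[-0.0453,-0.0162,0.046,0,0,0.35],[-0.0453,-0.0162,0.05,0,0,0.35],[-0.0453,-0.0162,0.05,0,0,0.35],[-0.0453,-0.0162,0.05,0,0,0.35]]' >/dev/null
python3 steer.py '[[0,0,0,0,0,0],[0,0,0,0,0,0],[0,0,0,0,0,0],[0,0,0,0,0,0]]'
python3 - <<'E'
from h import *
import pickle
print(move((.4338,-.3859,.14),106.3))
w=camrig.calibration("wrist");a=camrig.snapshot("wrist");pickle.dump(w,open("over.pkl","wb"));cv2.imwrite("pics/over.png",a)
s=camrig.calibration("scene");b=camrig.snapshot("scene");cv2.imwrite("pics/over_s.png",b)
u,v=map(int,proj(s,(.434,-.386,.12)));print(u,v)
v0=max(v-60,0);u0=max(u-80,0);cv2.imwrite("pics/over_.png",np.hstack([cv2.resize(a[30:255,140:365],(400,400),interpolation=2),cv2.resize(b[v0:v0+120,u0:u0+120],(400,400),interpolation=2)]))
E
```

```text
t: 12.73
ee_pos: [0.4345, -0.3871, 0.1992]
orientation: [[-0.281, 0.96, 0.001], [0.96, 0.281, -0.001], [-0.001, 0.0, -1.0]]
wrist_force: [0.1, -0.3, -2.3]
finger_gap: 0.0239
grip_force: 50.0
(array([ 0.0014, -0.0003,  0.0592]), array([0.03, 0.05, 0.01]))
349 141
```

View pics/over_.png

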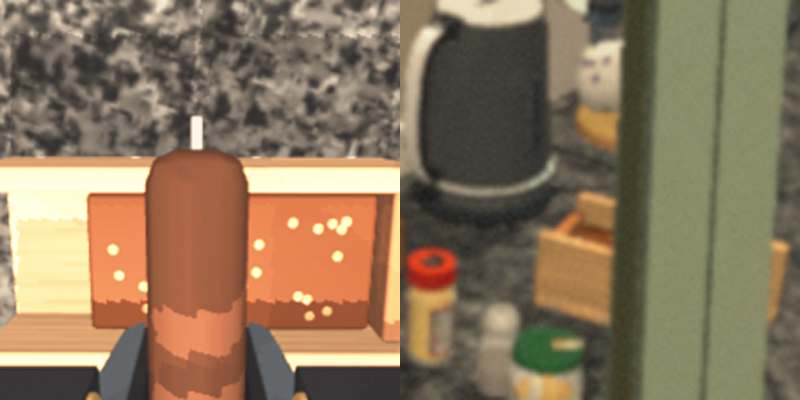

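The left panel shows the blade tip at (196,116), square to the box wall, but the handle hides the slot; in the scene view the arm hides it. The full wrist frame shows both box ends at ±110 mm, so I'll use their midpoint as an independent check on the slot position.

Run:
```python
from h import *
import pickle
a=cv2.imread("pics/over.png");w=pickle.load(open("over.pkl","rb"));g=a[...,0].astype(int)
gg=cv2.cvtColor(a,cv2.COLOR_BGR2GRAY).astype(int)
for x in (130,180,320,370): print("col",x,gg[112:150,x])
for y in (128,131): print("row",y,"L",gg[y,90:150],"R",gg[y,370:440])
print("tip rows",gg[90:104,250],"cols",gg[100,242:260],gg[106,242:260])
print("exp ends",[proj(w,np.array([.4338,-.3859,.082])+sx*np.array([.9598,.2807,0])+.046*np.array([-.2807,.9598,0])) for sx in(-.11,-.006,.006,.11)])
```

```text
col 130 [137 126 127 126 120 113 112 109 108 154 172 191 240 250 251 251 251 251
 251 251 252 252 252 252 252 244 189 158 163 171 172 170 167 171 202 229
 237 241]
col 180 [118 134 140 132 121 117 149 166 174 175 172 185 236 249 251 251 250 251
 251 251 252 252 252 253 252 249 249 249 249 249 249 250 250 250 250 250
 250 250]
col 320 [115 113 110 105  93  81 124 183 178 176 173 172 229 247 251 251 250 250
 251 251 252 252 252 252 252 252 199 105 115 138 149 150 151 152 154 154
 154 151]
col 370 [150 135 117 107 101 101  96 106 132 155 162 161 212 239 248 248 248 248
 249 250 250 251 251 251 251 251 224 212 215 216 222 222 222 222 222 222
 222 222]
row 128 L [150 165 181 189 187 180 157 128 102  93 108 132 149 160 168 170 175 180
 180 171 162 157 149 142 136 138 156 218 250 251 251 251 251 251 251 251
 251 251 251 251 251 251 251 251 250 250 250 250 250 250 250 250 251 251
 250 250 250 250 250 251] R [248 248 248 248 248 248 249 248 248 249 249 248 228 150 153 156 148 137
 125 111 100 104 115 136 157 162 156 143 131 129 143 156 159 156 147 132
 110  95  86  85  96 115 123 109  90  77 
[... 428 characters left out ...]
 115 112 109 107 111 121 137 155 171 179 173 160 139 111  91  88 102 132
 159 174 177 162 129 106  92  84  78  72  72  75  76  82  89  92 100 114
 125 136 145 143 136 129 127 122 110  99 100 107 122 135 128 110]
tip rows [ 80  78  86  98 109 200 245 247 246 245 246 245 245 246] cols [ 58  63  67  69  86 167 243 247 246 246 246 219  98  87 108 115 107  97] [ 52  59  61  63  79 165 243 247 246 246 245 219 100  82  93 102 106 107]
exp ends [(np.float64(116.34781004346883), np.float64(130.84030774052417)), (np.float64(242.2617368411693), np.float64(130.95189133550463)), (np.float64(256.7878874944979), np.float64(130.9647642571293)), (np.float64(382.6605784251733), np.float64(131.0763113093189))]
```

The ends give a midpoint of u=249.5, exactly as predicted, and the blade is centred on the slot within about 0.6 mm. Lowering slowly.

```bash
python3 steer.py '[[0.001,-0.0005,0.003,0,0,0],[0.001,-0.0005,0.009,0,0,0],[0.001,-0.0005,0.016,0,0,0],[0.001,-0.0005,0.023,0,0,0],[0.001,-0.0005,0.03,0,0,0],[0.001,-0.0005,0.037,0,0,0],[0.001,-0.0005,0.043,0,0,0],[0.001,-0.0005,0.047,0,0,0]]'
python3 steer.py '[[0,0,0.003,0,0,0],[0,0,0.006,0,0,0],[0,0,0.009,0,0,0],[0,0,0.011,0,0,0],[0,0,0.0115,0,0,0],[0,0,0.0115,0,0,0],[0,0,0.0115,0,0,0],[0,0,0.0115,0,0,0]]'
python3 - <<'E'
from h import *
import pickle
print(move((.4338,-.3859,.1403),106.3))
w=camrig.calibration("wrist");a=camrig.snapshot("wrist");cv2.imwrite("pics/hov.png",a)
gg=cv2.cvtColor(a,cv2.COLOR_BGR2GRAY).astype(int)
v=int(proj(w,(.4338-.2807*.046,-.3859+.9598*.046,.082))[1])
r=gg[v];print(v,r[60:110],r[390:440]);print("tip",gg[80:104,250],gg[100,242:260])
print("exp ends",[proj(w,np.array([.4338,-.3859,.082])+sx*np.array([.9598,.2807,0])+.046*np.array([-.2807,.9598,0])) for sx in(-.11,.11)])
E
```

```text
t: 13.5
ee_pos: [0.4332, -0.3861, 0.1505]
orientation: [[-0.281, 0.96, -0.001], [0.96, 0.281, 0.001], [0.001, -0.001, -1.0]]
wrist_force: [0.1, -0.5, -2.9]
finger_gap: 0.0239
grip_force: 50.0
t: 14.17
ee_pos: [0.4337, -0.3865, 0.1405]
orientation: [[-0.281, 0.96, 0.0], [0.96, 0.281, -0.001], [-0.001, 0.0, -1.0]]
wrist_force: [-0.5, -0.3, -1.8]
finger_gap: 0.0238
grip_force: 50.0
(array([0.0005, 0.0003, 0.0002]), array([ 0.02,  0.04, -0.01]))
140 [127 128 148 170 182 177 163 133  97  88 117 143 156 162 164 152 141 135
 135 141 145 144 141 137 136 154 219 247 249 249 249 249 249 249 249 249
 249 249 249 249 249 249 249 249 249 249 249 249 249 249] [246 246 246 246 246 246 246 246 246 246 247 246 246 246 246 246 246 246
 247 247 247 247 247 247 245 219 137 122 120 112 106 107 119 139 158 169
 172 164 145 123 102  83  78  99 124 149 170 186 184 166]
tip [ 85  90  93  99 107 114 112 104  93  84  76  77  85  93  98 185 236 239
 238 238 238 238 238 239] [ 52  57  61  64  78 154 233 239 238 239 238 203  86  70  86  96 101  98]
exp ends [(np.float64(84.11172443670841), np.float64(140.18525338813745)), (np.float64(416.40976304115634), np.float64(140.39849794755295))]
```

The blade is centred between the slots: the box ends put the midpoint at u≈250.5, and the blade is at 250.1. There are no contact forces and the scraper has not slipped. One settling command, then I hand in.

```bash
python3 steer.py '[[0.0003,0,0,0,0,0],[0.0003,0,0,0,0,0],[0.0003,0,0,0,0,0],[0.0003,0,0,0,0,0],[0.0003,0,0,0,0,0],[0.0003,0,0,0,0,0]]'
python3 -c "
from cell import robot, camrig
print(robot.job_done())"
```

```text
t: 14.72
ee_pos: [0.4335, -0.3861, 0.1402]
orientation: [[-0.281, 0.96, 0.0], [0.96, 0.281, -0.0], [-0.0, 0.0, -1.0]]
wrist_force: [-0.0, -0.1, -2.0]
finger_gap: 0.0238
grip_force: 50.0
the job is handed in; nothing more can be done
None
```

The job is handed in at 14.7 s: all five offcuts are on the tray floor, and the scraper is still held upright in the slots, centred to under 1 mm by my camera check, its edge about 1 cm above the bar with no contact force; the jars were passed with about 6 cm to spare.

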